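Check the vacuum pump's oil with its dipstick

ROBOT

A 6-joint arm with a two-finger parallel gripper is mounted at the origin on a cart in front of the work surface, level with it; the furniture and walls round the work are solid. World frame = base frame: x ahead of the robot, y to its left, z up, the work surface at z = 0. Lengths are in m, angles in degrees, forces in N, time in s.
With the tool pointing down it reaches from about 0.4 to 0.825 m from the base axis. Payload 7 kg.
Tool frame: the origin (TCP) lies midway between the tips of the shut fingers; the grasp point (between the pads) lies 19 mm behind it; z points along the fingers, y is the line along which they close (so a half turn about z gives the same grasp; the last joint's range is limited). The gripper opens to 88 mm and grips with 3 to 60 N. Pads are 19 mm wide; open, the fingers measure 130 mm over their backs; the gripper's body (78 mm by 193 mm) begins 47 mm behind the grasp point.
Start: joints at [-47.321, 20.546, 0.682, 0, -70.136, -16.507], TCP at [0.298, -0.606, 0.227] pointing down, gripper open.
Joint ranges: [-176.03, 176.03], [-82.01, 121.73], [-58.28, 71.71], [-173.87, 95.51], [-174.79, -0.11], [-173.66, 173.66]. Speed limits (degrees/s): [136.94, 136.94, 172.46, 180, 180, 180].

INTERFACE

Orientations are given as [roll, pitch, yaw] about the fixed x, y, z axes, in that order (R = Rz(yaw) Ry(pitch) Rx(roll)).
In Python, from plant import ctrl gives the robot as it stands. The module is installed in compiled form; this text tells all that it offers.
- The arm moves only by the tool send_rows, never from a script. Its argument "plan" is a list that holds one entry, the list of rows, each a list of 6 numbers: the shift along the tool's x, y, z in cm, then the turn, a rotation vector about the tool's x, y, z in degrees. A call has 1 to 8 rows; each row is the pose to reach, as a shift and turn from the pose commanded when the call began, along the tool's axes at that moment; what a row does not reach only later rows make up. A row lasts 1/12 s, in which the tool goes at most 41.7 mm and 7.16 degrees, less where a joint would pass 70% of its speed; a pose out of reach is approached as far as the arm can. A call with a gripper value outside its range is refused whole. "fingers" is the opening, from 0 (shut) to 1 (fully open), set as the call begins (left out, the last holds). The fingers move at their own pace and stop on an object; the grip force is fixed at half the most. Time passes only in rows, so rows that repeat a pose let the fingers close. It gives the time, the measured TCP pose, the force, the opening and the grip force at its end, in the units of the state.
- ctrl.get_obs(): the state, without advancing time (a new reading comes with each control period).
- ctrl.snapshot(name): name is "scene" or "side" or "wrist"; returns a dict with "img" (420x560x3 uint8, red, green, blue), "K" (3x3 intrinsics, pixels), "pose" (4x4, takes a point from camera to world coordinates). Camera axes: x right, y down, z forward; pixel columns grow to the right and rows downward; lengths in m; the calibration is good to about 2 mm. A picture is of the moment at which its call begins. There is no depth.
- ctrl.close_job(): hands the job in; it is judged then, once.
The state is a dict: "clock": time; "joint_pos": joint angles; "qvel": joint speeds; "tau": joint torques, N m; "tool_pos": TCP position; "orientation": TCP orientation; "force": force on the tool from outside, world axes, zero at the start; "moment": the same for the moment, N m; "opening": finger opening in m; "gripper_force": force on a finger pad.
Only numpy, scipy, OpenCV 4.12 (cv2) and the standard library are available. Lean on these libraries where they do the work, as an engineer would, in place of code of your own. Each camera call takes 0.05 s, during which the arm holds its last target. There are 200 camera calls.

TASK

Check the oil of the furnace's vacuum pump: fold the hinged cover of its filler bay out and down to its stop, so that it lies level as a drip shelf, then take the wiped dipstick from the mat and slide it into the sloping guide tube until its collar stops flat on the mouth, and keep it there for half a second. Draw it out again and finish while holding it in the gripper, level and still, marked flat facing up as it lay, about 20 cm above the mat and well clear of the pump, ready to be read. Leave the cover down, and do not shift the plaster models, wax carver, articulator, mouse or bur block that stand around.

Things in the scene. Friction and masses are not known exactly. Their poses are not given: they have to be found in the camera images.
- pump: white vacuum pump with grey finned motor, fixed, 132 (x) x 252 (y) mm. Origin: centre of its underside; z up, y from the filler bay to the motor (bay on its -y side, roughly to the robot's right). Flat top 160 mm up, from y = -0.066 to +0.045; a filter at x 0.028, y 0.022 and a stub at x -0.028 stand on it to 203 mm. Bay: a sloping face 110 mm wide between two cheeks
- guide_tube: steel guide tube in the filler bay, fixed to the pump. Origin: centre of the mouth's rim, 135 mm up, 90 mm to -y of the pump's origin. x runs along the bore INTO the pump, 40 deg below level; y level; z square to the bore, upward. Bore 12 mm, 62 mm long (free sump behind), its outer 14 mm widening to 20 mm; flat flange 44 mm across, flush with the rim, on which the collar stops
- cover (a joint): angle of the pump's hinged cover plate: 0 = closed over the bay, sloping up 50 deg; grows as it folds outward and down; 2.269 = at its stop, level, sticking out from the pump. Stiff hinge: stays where left, about 1 N at its edge moves it; starts 0 to 0.35. Plate 118 mm wide, 72 long from the hinge, 4 thick; then a tongue 36 mm wide to 106 mm from the hinge
- cover_hinge (a point): middle of the cover's hinge axis, which is level and runs along the pump's x, 111 mm above the bench, at y = -0.123 in the pump's frame, at the lower edge of the bay; the cover's inner face passes about 1 mm from it
- cover_edge (a point): middle of the bead at the end of the cover's tongue, 103 mm from the hinge axis; moves with the cover. Closed, it stands about 192 mm up, with free air behind it (toward the pump's +y) down to the housing's top, so that a finger can push the tongue outward from behind
- dipstick: steel rod 8 mm thick with hexagonal collar (24 mm across flats, x -0.008 to 0) and black bar handle (x -0.120 to -0.030, 14 mm wide in y, 24 high in z). Origin: rod axis at the collar's seat face; x to the tip (x 0.110); z out of the marked flat. 60 to 130 g, balance near the collar. Starts lying level on the mat, z up, axis 12 mm over it, tip roughly to the robot's left
- dipstick_tip (a point): end of the rod, 110 mm from the collar's seat face
- dipstick_handle (a point): point on the rod's axis inside the handle, 80 mm behind the collar's seat face, the place to grasp; when the collar is home it is 80 mm out from the mouth, 186 mm above the bench
- model_upper: upper jaw plaster model, horseshoe of teeth on a base, 59x65x29 mm, lying loose near the front edge left of the middle
- model_third: another plaster jaw model, 59x65x29 mm, loose on the left of the bench
- wax_carver: thin metal wax carver, 174 mm long, 8 mm thick, lying loose across the back of the mat
- articulator: dental articulator with two plaster casts, 115x86x118 mm, standing loose on the right
- mouse: black computer mouse, 103x60x35 mm, loose on the right
- bur_block: wooden block with upright burs, 42x85x55 mm, loose at the front left

How it is judged (in metres and radians):
On the way, in this order (a step that is already met when the one before it is completed fails the run):
1. the cover is folded down to its stop (value of joint cover above 2.13 rad), for 0.2 s.
2. the dipstick is fully home: the collar stopped on the mouth, rod along the bore, gripper on it (x of dipstick in the frame of guide_tube above -0.0035 m and distance between dipstick and guide_tube below 0.007 m and angle between the x axis of dipstick and the x axis of guide_tube, either way round below 0.12 rad and contact force between the fingers and dipstick above 1 N), for 0.3 s.
3. the dipstick is drawn right out of the tube in the gripper (x of dipstick_tip in the frame of guide_tube below -0.01 m and contact force between the fingers and dipstick above 1 N), for 0.1 s.
At the end, for the whole second after the job is handed in: Gripper holds the dipstick at rest, off the pump, level with marked flat up (within 0.15 rad), tip and handle over 140 mm and tip under 320 mm above the mat, tip outside the tube and 70 mm or more (from above) from its mouth; cover still down (within 0.14 rad of its stop) (angle between dipstick's own z axis and vertical below 0.15 rad and height (world z) of dipstick_tip between 0.14 and 0.32 m and height (world z) of dipstick_handle above 0.14 m and horizontal distance between dipstick_tip and guide_tube above 0.07 m and x of dipstick_tip in the frame of guide_tube below -0.04 m and contact force between the fingers and dipstick above 1 N and contact force between dipstick and pump below 0.05 N and linear speed of dipstick below 0.03 m/s and value of joint cover above 2.13 rad); the arm keeps its last pose, push and grip.
It fails at once if a plaster model, the wax carver, articulator, mouse or bur block is shifted by more than 30 mm (distance of any of model_upper, model_third, wax_carver, articulator, mouse, bur_block from where it was at the start of the episode above 0.03 m).
It also fails if it takes over 67 s, if anything falls off the work surface, if the arm or the gripper's body presses on something with over 40 N, if the wrist force passes 120 N, or if a joint passes its speed limit or range.

## Working session

There is one attempt and no reset: what is moved stays moved. The work goes in short steps, Python scripts to look and compute and a tool call to move; the robot and the scene stay as the last step left them, time stands still between calls to the robot, and variables do not carry over. Pictures are saved under pics/ and viewed, at most 10 in all, crops included, and the job is handed in when it is done.

Besides the shell and the picture viewer there is one more tool, called after ">>>" as name(argument=value, ...) on one line, values as JSON. send_rows: Moves the arm, as the interface text tells. Its arguments: {"type":"object","properties":{"plan":{"type":"array","items":{"type":"array","items":{"type":"array","items":{"type":"number"}}}},"fingers":{"type":"number"}},"required":["plan"]}

```bash
mkdir -p pics; python3 - <<'E'
from plant import ctrl
import cv2,numpy as np
o=ctrl.get_obs();print(o)
for n in ("scene","side"):
    s=ctrl.snapshot(n);cv2.imwrite(f"pics/{n}0.png",s["img"][...,::-1]);np.savez(f"pics/{n}0.npz",**s);print(n,s["K"].round(1).tolist(),s["pose"].round(4).tolist())
E
```

```text
{'clock': 0.0, 'joint_pos': array([-4.73210319e+01,  2.05930063e+01,  6.33396936e-01, -2.21137398e-02,
       -7.01346918e+01, -1.65052481e+01]), 'qvel': array([ 0.045535  , -0.0004283 , -0.05932898,  0.01024344,  0.02358392,
       -0.08777565]), 'tau': array([-1.84200426e-04, -5.82722247e+01,  2.93054473e+01,  6.99724987e+00,
        6.84153638e-03, -1.90401124e-04]), 'tool_pos': array([ 0.29749123, -0.60536007,  0.22559581]), 'orientation': array([ 1.79903678e+02, -6.86267703e-03, -1.53833806e+02]), 'force': array([-0.58156196,  0.18038295, -0.13605035]), 'moment': array([ 0.02282813,  0.05189259, -0.08961098]), 'gripper_force': 0.0, 'opening': 0.08772724836761411}
scene [[467.5, 0.0, 288.8], [0.0, 467.5, 206.9], [0.0, 0.0, 1.0]] [[0.8183, -0.4426, 0.3668, -0.1399], [-0.5748, -0.6295, 0.5228, -0.8727], [-0.0004, -0.6386, -0.7695, 1.4657], [0.0, 0.0, 0.0, 1.0]]
side [[433.3, 0.0, 283.7], [0.0, 433.3, 210.6], [0.0, 0.0, 1.0]] [[-0.9411, -0.2282, 0.2495, 0.1786], [-0.338, 0.6255, -0.7032, 0.9049], [0.0044, -0.7461, -0.6658, 0.9601], [0.0, 0.0, 0.0, 1.0]]
```

View pics/scene0.png

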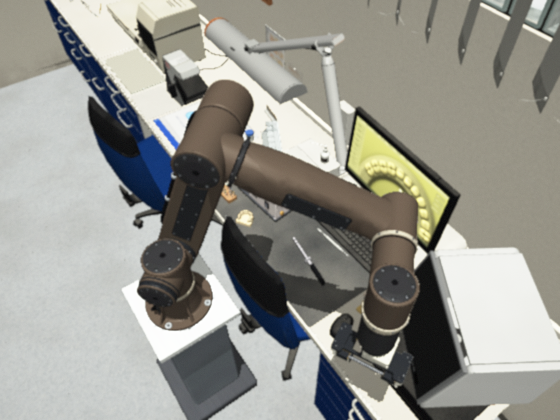

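View pics/side0.png

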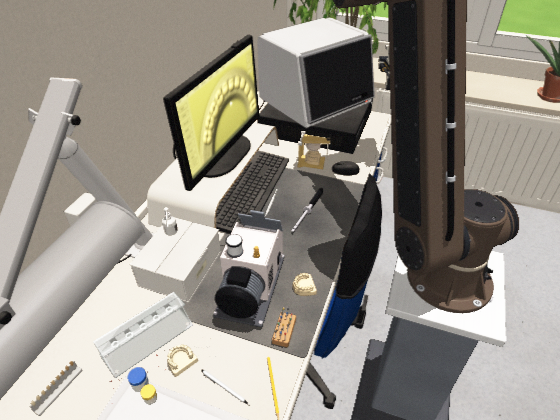

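The scene view shows the dipstick, with its rod tip at about (293,237) and handle end at about (322,283). The carver is at (332,241), and the arm hides the pump. The side view shows the pump at (250,265), the cover tongue at about (258,218), the dipstick from (293,230) to (320,190), a model at (303,284) and the bur block at (284,327).

```bash
cat > h.py <<'E'
import numpy as np,cv2
from plant import ctrl
from scipy.spatial.transform import Rotation as Ro
def shot(n,tag):
    s=ctrl.snapshot(n);cv2.imwrite(f"pics/{tag}.png",s["img"][...,::-1]);np.savez(f"pics/{tag}.npz",**s);return s
def load(t): return dict(np.load(f"pics/{t}.npz"))
def ray(s,p):
    d=s["pose"][:3,:3]@np.linalg.solve(s["K"],[p[0],p[1],1]);return s["pose"][:3,3],d/np.linalg.norm(d)
def onz(s,p,z):
    c,d=ray(s,p);return c+d*(z-c[2])/d[2]
def proj(s,X):
    P=np.linalg.inv(s["pose"]);X=np.atleast_2d(X)@P[:3,:3].T+P[:3,3];u=X@s["K"].T;return u[:,:2]/u[:,2:]
def tri(obs):
    A=0;b=0;L=[]
    for s,p in obs:
        c,d=ray(s,p);M=np.eye(3)-np.outer(d,d);A=A+M;b=b+M@c;L.append((c,d))
    X=np.linalg.solve(A,b);return X,[np.linalg.norm(np.cross(d,X-c)) for c,d in L]
def tool():
    o=ctrl.get_obs();return o["tool_pos"],Ro.from_euler("xyz",o["orientation"],degrees=True)
def delta(p,R,p0=None,R0=None):
    if p0 is None: p0,R0=tool()
    d=R0.inv().apply(np.array(p)-p0)*100;r=(R0.inv()*R).as_rotvec(degrees=True);return d.round(2),r.round(2)
E
python3 - <<'E'
from h import *
a=load("scene0");b=load("side0")
print("tip",onz(a,(293,237),.012),onz(b,(292,230),.012));print("hend",onz(a,(322,283),.012),onz(b,(321,188),.012))
print("model",onz(b,(303,284),.015),"bur",onz(b,(284,327),.03),"motor end base",onz(b,(240,320),.0),"pump top corner", onz(b,(258,260),.16), "tongue",onz(b,(258,215),.19))
print("mouse",onz(b,(345,168),.02),"artic",onz(b,(313,155),.06))
for n in ["side0"]:
    im=cv2.imread("pics/side0.png")[170:350,180:360];cv2.imwrite("pics/c1.png",cv2.resize(im,None,fx=3.3,fy=3.3,interpolation=2))
E
```

```text
tip [ 0.47982397 -0.01733256  0.012     ] [ 0.47871869 -0.01972208  0.012     ]
hend [ 0.44722838 -0.24131902  0.012     ] [ 0.45164513 -0.25292026  0.012     ]
model [0.38023298 0.17409078 0.015     ] bur [0.38002805 0.32990782 0.03      ] motor end base [0.50086662 0.33051609 0.        ] pump top corner [0.47618181 0.25303188 0.16      ] tongue [0.52506856 0.13101657 0.19      ]
mouse [ 0.39912146 -0.38606005  0.02      ] artic [ 0.51855467 -0.36920415  0.06      ]
```

View pics/c1.png

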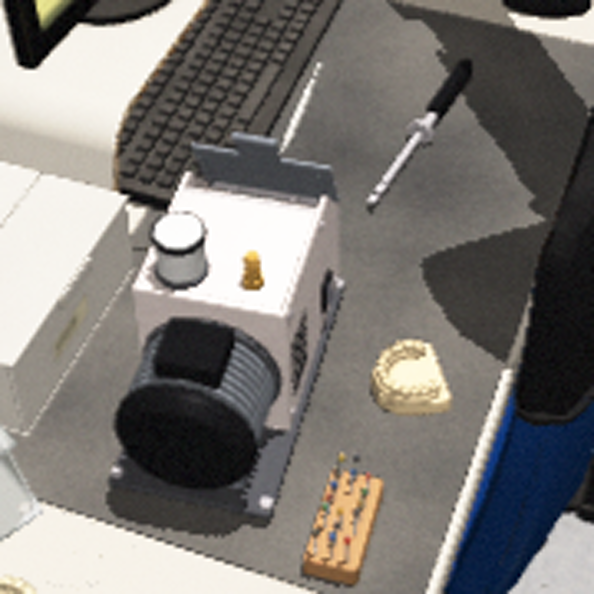

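The crop shows the pump's top quad, with its near corners at image (267,265) and (221,258) and its far right at (279,230). The filter top is at (235,238) and the stub at (256,247). The dark cover stands closed behind, with its tongue top at about (253–264,211).

```bash
python3 - <<'E'
from h import *
b=load("side0")
f=lambda x,y:(180+x/3.3,170+y/3.3)
for n,p,z in [("nr",(288,315),.16),("nl",(135,290),.16),("fr",(328,197),.16),("filter",(182,225),.203),("stub",(252,252),.203),("tongueL",(236,134),.192),("tongueR",(278,140),.192),("basecornR",(265,522),0.0)]:
    print(n,onz(b,f(*p),z).round(4))
w=shot("wrist","w0");p,R=tool();T=np.eye(4);T[:3,:3]=R.as_matrix();T[:3,3]=p
print((np.linalg.inv(T)@w["pose"]).round(4),w["K"])
print(delta([.42,-.12,.45],Ro.from_euler("xyz",[180,0,-90],degrees=True)))
E
```

```text
nr [0.4483 0.2617 0.16  ]
nl [0.5649 0.2779 0.16  ]
fr [0.4636 0.1349 0.16  ]
filter [0.5398 0.2413 0.203 ]
stub [0.4804 0.249  0.203 ]
tongueL [0.547  0.1229 0.192 ]
tongueR [0.5125 0.118  0.192 ]
basecornR [0.4422 0.3352 0.    ]
[[ 3.000e-04 -9.676e-01 -2.527e-01  6.600e-02]
 [ 1.000e+00  2.000e-04  5.000e-04 -2.000e-04]
 [-4.000e-04 -2.527e-01  9.676e-01 -1.576e-01]
 [ 0.000e+00  0.000e+00  0.000e+00  1.000e+00]] [[343.60710689   0.         280.37644125]
 [  0.         343.60710689 204.75371751]
 [  0.           0.           1.        ]]
(array([-32.4 ,  38.2 , -22.37]), array([ 7.000e-02,  3.000e-02, -6.383e+01]))
```

```bash
python3 - <<'E'
from h import *
print(delta([.47,-.07,.34],Ro.from_euler("xyz",[180,0,-90],degrees=True)))
E
```

```text
(array([-39.09,  40.47, -11.37]), array([ 7.000e-02,  3.000e-02, -6.383e+01]))
```

>>> send_rows(plan=[[[-20,20,-11.4,0,0,-32],[-39.1,40.5,-11.4,0,0,-63.8],[-39.1,40.5,-11.4,0,0,-63.8],[-39.1,40.5,-11.4,0,0,-63.8],[-39.1,40.5,-11.4,0,0,-63.8],[-39.1,40.5,-11.4,0,0,-63.8],[-39.1,40.5,-11.4,0,0,-63.8],[-39.1,40.5,-11.4,0,0,-63.8]]], fingers=1)

```text
clock: 0.82
tool_pos: [0.3975, -0.2943, 0.2963]
orientation: [-180.0, 0.0, -96.2]
force: [1.6, -0.5, -0.4]
opening: 0.0878
gripper_force: 0.0
```

```bash
python3 - <<'E'
from h import *
print(tool()[0],ctrl.get_obs()["orientation"],ctrl.get_obs()["joint_pos"],delta([.47,-.07,.34],Ro.from_euler("xyz",[180,0,-90],degrees=True)))
E
```

```text
[ 0.39746385 -0.29429395  0.29628333] [-1.79990518e+02  4.97877573e-03 -9.61924874e+01] [-1.37034160e+01  9.20031214e-01 -1.48476458e+01 -6.41723517e-03
 -7.42235732e+01  7.51267243e+00] (array([-23.08,  -4.79,  -4.37]), array([-0.01,  0.  , -6.19]))
```

>>> send_rows(plan=[[[-23,-4.8,-4.4,0,0,-6.2],[-23,-4.8,-4.4,0,0,-6.2],[-23,-4.8,-4.4,0,0,-6.2],[-23,-4.8,-4.4,0,0,-6.2],[-23,-4.8,-4.4,0,0,-6.2],[-23,-4.8,-4.4,0,0,-6.2],[-23,-4.8,-4.4,0,0,-6.2],[-23,-4.8,-4.4,0,0,-6.2]]])

```text
clock: 1.48
tool_pos: [0.4717, -0.0715, 0.34]
orientation: [-180.0, 0.0, -90.1]
force: [0.7, -0.7, -0.1]
opening: 0.0875
gripper_force: 0.0
```

```bash
python3 - <<'E'
from h import *
print(tool()[0],ctrl.get_obs()["orientation"]);shot("wrist","w1");shot("scene","s1")
E
```

```text
[ 0.47172235 -0.07153946  0.33996717] [-1.79998736e+02  1.04294902e-02 -9.01409904e+01]
```

View pics/w1.png

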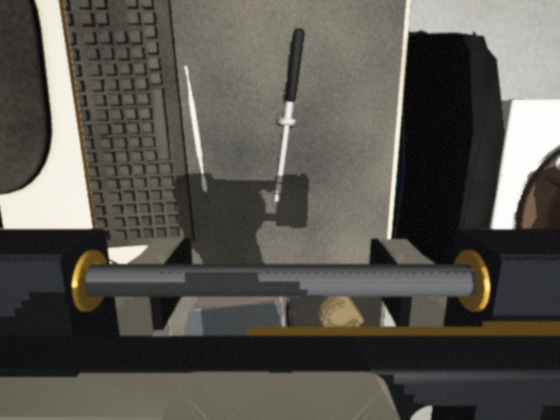

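In w1 the dipstick has its handle end at about (299,30), collar at (287,121) and tip at (277,200). The carver runs (187,67)–(205,190). The gripper hides the pump, so I'm checking whether the scene camera sees the bay.

```bash
python3 - <<'E'
from h import *
a=load("s1");print(proj(a,[[.5255,.136,.135],[.48,-.02,.012],[.53,.12,.19]]))
w=load("w1")
for p in [(299,30),(287,121),(277,200)]: print(onz(w,p,.012).round(4))
im=cv2.imread("pics/s1.png")[100:300,180:446];cv2.imwrite("pics/c2.png",cv2.resize(im,None,fx=3,fy=3,interpolation=2))
E
```

```text
[[279.76384136 186.11440592]
 [293.44070635 237.44013871]
 [282.95083552 178.29301732]]
[ 0.4487 -0.2445  0.012 ]
[ 0.4639 -0.1305  0.012 ]
[ 0.4781 -0.0188  0.012 ]
```

View pics/c2.png

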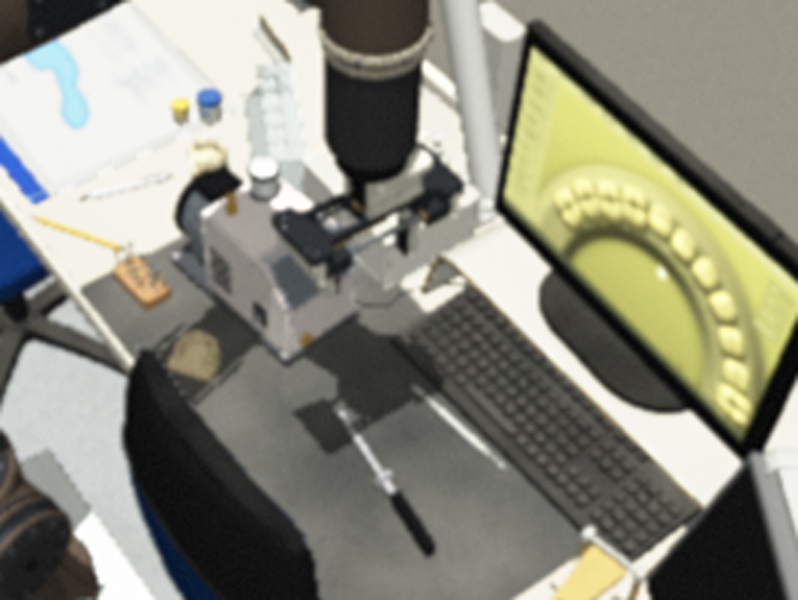

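The scene view now shows the bay's sloping cover at crop (295,280), with the pump partly hidden by the gripper. The dipstick agrees across views, with its tip at (0.478,-0.019). I'll move the hand over the pump so the wrist camera sees the tongue.

>>> send_rows(plan=[[[-27,-4.8,-4,0,0,-8],[-27,-4.8,-4,0,0,-8],[-27,-4.8,-4,0,0,-8],[-27,-4.8,-4,0,0,-8],[-27,-4.8,-4,0,0,-8],[-27,-4.8,-4,0,0,-8],[-27,-4.8,-4,0,0,-8],[-27,-4.8,-4,0,0,-8]]], fingers=0)

```text
clock: 2.25
tool_pos: [0.522, 0.1995, 0.379]
orientation: [179.9, -0.0, -82.3]
force: [0.0, -0.8, -0.0]
opening: 0.0395
gripper_force: 0.0
```

```bash
python3 - <<'E'
from h import *
print(tool()[0],ctrl.get_obs()["orientation"]);w=shot("wrist","w2");a=shot("scene","s2")
A=w["img"][...,::-1];cv2.imwrite("pics/v2.png",cv2.resize(A,(800,600),interpolation=2))
E
```

```text
[0.52203647 0.19948302 0.37901303] [ 1.79940529e+02 -2.21236402e-02 -8.22720221e+01]
```

View pics/v2.png

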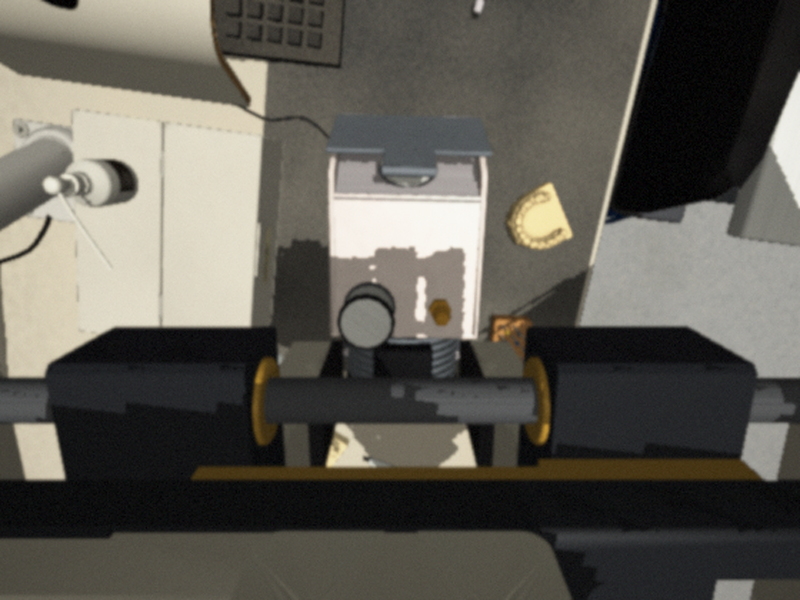

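The view shows the pump from above at 800x600 scale. The housing's front top edge runs (334,196)–(480,201), the tongue's end (384,171)–(437,173), the plate's outer corners are (330,150) and (493,152), the hinge side runs (338,117)–(487,121), the stub is at (441,311) and the filter top at (367,322).

```bash
cat >> h.py <<'E'
def pumpframe(o,yaw):
    y=np.radians(yaw);return np.array(o),Ro.from_euler("z",yaw,degrees=True)
E
python3 - <<'E'
from h import *
w=load("w2");b=load("side0");a=load("s2")
v=lambda x,y:(x*.7,y*.7); f=lambda x,y:(180+x/3.3,170+y/3.3)
L=onz(w,v(334,197),.16);Rr=onz(w,v(480,201),.16);print("front edge",L,Rr,np.linalg.norm(L-Rr),np.degrees(np.arctan2(*(L-Rr)[1::-1])))
print("filter",onz(w,v(367,322),.203),"stub",onz(w,v(441,305),.203))
print("tri filter",tri([(w,v(367,322)),(b,f(182,225))]));print("tri stub",tri([(w,v(441,305)),(b,f(252,252))]))
print("tri front R",tri([(w,v(481,201)),(b,f(328,197))]))
print("tongue L",tri([(w,v(384,171)),(b,f(236,134))]),"R",tri([(w,v(437,173)),(b,f(278,140))]))
# dipstick
w1=load("w1");s0=load("scene0")
print("tip",tri([(w1,(277,200)),(b,(180+371/3.3,170+206/3.3))]),"end",tri([(w1,(299,30)),(b,(180+467/3.3,170+64/3.3))]))
im=w1["img"][20:215,255:325];cv2.imwrite("pics/c3.png",cv2.resize(im[...,::-1],None,fx=3,fy=3,interpolation=2))
cv2.imwrite("pics/c3.png",np.hstack([cv2.imread("pics/c3.png"),cv2.resize(load("s2")["img"][130:248,230:340][...,::-1],None,fx=5,fy=4.96,interpolation=2)[:585]]))
E
```

```text
front edge [0.57895226 0.16331417 0.16      ] [0.46921489 0.15140891 0.16      ] 0.11038127656160701 6.191726070623004
filter [0.54154548 0.24404022 0.203     ] stub [0.49115005 0.22447255 0.203     ]
tri filter (array([0.54028858, 0.24299207, 0.20460541]), [np.float64(0.0013065504020462718), np.float64(0.001306550402046284)])
tri stub (array([0.48870317, 0.23043591, 0.18167969]), [np.float64(0.00026196551611241243), np.float64(0.00026196551611231485)])
tri front R (array([0.46487528, 0.14813248, 0.17014   ]), [np.float64(0.0059157554944486886), np.float64(0.005915755494448822)])
tongue L (array([0.5413736 , 0.13798218, 0.20636309]), [np.float64(0.0013829674640002143), np.float64(0.0013829674640002392)]) R (array([0.50696883, 0.13450446, 0.20744612]), [np.float64(0.0013846914150809823), np.float64(0.0013846914150809977)])
tip (array([ 0.47727983, -0.01716684,  0.00436862]), [np.float64(0.000936831943600598), np.float64(0.00093683194360067)]) end (array([ 0.44811568, -0.24449859,  0.01305382]), [np.float64(0.0006644951326581929), np.float64(0.0006644951326582335)])
```

View pics/c3.png

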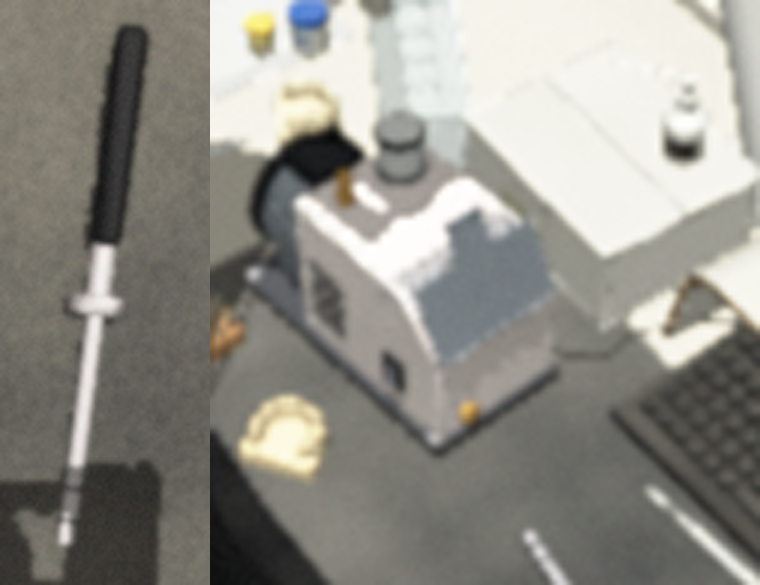

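The left crop shows the dipstick lying straight, and the right one shows the cover partly open over the bay. The tongue end measures at a radius of about 0.1025 m from the hinge, which puts the cover at about 0.34 rad, matching the text. The pump sits at about (0.517,0.223) with yaw of about 6.2°.

```bash
python3 - <<'E'
from h import *
o,R=pumpframe([.5169,.223,0],6.2)
for P in ([0,-.058,.26],[0,-.058,.19]): print(o+R.apply(P),delta(o+R.apply(P),Ro.from_euler("xyz",[180,0,-83.8],degrees=True)))
E
```

```text
[0.52316396 0.16533924 0.26      ] (array([ 3.08,  0.2 , 11.91]), array([ 0.09, -0.05,  1.46]))
[0.52316396 0.16533924 0.19      ] (array([ 3.07,  0.19, 18.91]), array([ 0.09, -0.05,  1.46]))
```

>>> send_rows(plan=[[[3.1,0.2,11.9,0,0,1.5],[3.1,0.2,11.9,0,0,1.5],[3.1,0.2,11.9,0,0,1.5],[3.1,0.2,15,0,0,1.5],[3.1,0.2,18.9,0,0,1.5],[3.1,0.2,18.9,0,0,1.5],[3.1,0.2,18.9,0,0,1.5],[3.1,0.2,18.9,0,0,1.5]]], fingers=0)

```text
clock: 3.02
tool_pos: [0.5244, 0.165, 0.1932]
orientation: [-179.9, 0.0, -83.9]
force: [-0.4, 0.2, 1.2]
opening: -0.0002
gripper_force: 0.0
```

>>> send_rows(plan=[[[1.3,0,-0.2,0,0,0],[2.5,0,-0.4,0,0,0],[3.7,0,-0.7,0,0,0],[4.7,0,-0.9,0,0,0],[5.9,0,-0.9,0,0,0],[7,0,-0.8,0,0,0],[8.1,0,-0.5,0,0,0],[9.2,0,-0.1,0,0,0]]])

```text
clock: 3.68
tool_pos: [0.5331, 0.0729, 0.1918]
orientation: [-180.0, 0.0, -83.8]
force: [1.0, 0.8, 0.5]
opening: 0.0001
gripper_force: 0.4
```

>>> send_rows(plan=[[[1,0,0.5,0,0,0],[2,0,1.3,0,0,0],[2.7,0,2,0,0,0],[3.5,0,3,0,0,0],[4.1,0,3.9,0,0,0],[4.6,0,5,0,0,0],[5,0,6.6,0,0,0],[5.1,0,7.5,0,0,0]]])

```text
clock: 4.35
tool_pos: [0.5376, 0.0225, 0.1147]
orientation: [179.9, -0.0, -83.9]
force: [-0.1, 0.5, 0.4]
opening: 0.0004
gripper_force: 0.3
```

>>> send_rows(plan=[[[0,0,0.2,0,0,0],[0,0,0.4,0,0,0],[0,0,0.4,0,0,0],[0,0,0.4,0,0,0]]])

```text
clock: 4.68
tool_pos: [0.5388, 0.0237, 0.1134]
orientation: [-180.0, 0.0, -83.8]
force: [-0.7, -0.7, -0.9]
opening: 0.0004
gripper_force: 0.0
```

>>> send_rows(plan=[[[0,0,0.3,0,0,0],[0,0,0.3,0,0,0],[0,0,0.3,0,0,0],[0,0,0.3,0,0,0]]])

```text
clock: 5.02
tool_pos: [0.5385, 0.0235, 0.1101]
orientation: [-180.0, 0.0, -83.8]
force: [0.3, 0.2, -0.0]
opening: 0.0002
gripper_force: 0.0
```

No contact force at z=0.110, so I'm looking at the cover.

```bash
python3 - <<'E'
from h import *
b=shot("side","b3");a=shot("scene","s3")
A=cv2.resize(b["img"][160:300,200:340],(390,390),interpolation=2);B=cv2.resize(a["img"][120:260,210:350],(390,390),interpolation=2)
cv2.imwrite("pics/c4.png",np.hstack([A,B])[...,::-1])
E
```

```text
(no output)
```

View pics/c4.png

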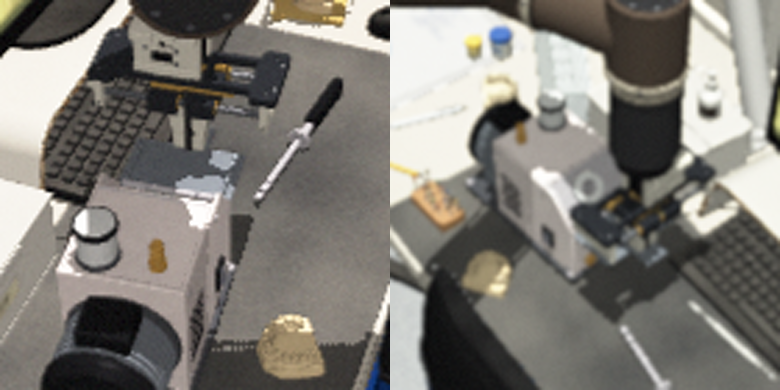

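The cover is folded out under the fingers, close to level. The guide tube's round flange shows at right crop (590,183). I'll press further until there is contact.

>>> send_rows(plan=[[[0,0,0.2,0,0,0],[0,0,0.4,0,0,0],[0,0,0.4,0,0,0],[0,0,0.4,0,0,0]]])

```text
clock: 5.45
tool_pos: [0.5388, 0.0235, 0.1094]
orientation: [-179.9, -0.0, -83.8]
force: [-12.5, 2.2, 31.7]
opening: 0.0006
gripper_force: 15.7
```

The cover is at its hard stop, at 32 N. I'll lift off and go to two viewpoints over the open bay.

>>> send_rows(plan=[[[0,0,-4,0,0,0],[0,0,-8,0,0,0],[0,0,-12,0,0,0],[-4,0,-16,0,0,0],[-8,0,-20,0,0,0],[-12,0,-22,0,0,0],[-13,0,-22,0,0,0],[-13,0,-22,0,0,0]]])

```text
clock: 6.12
tool_pos: [0.5256, 0.1576, 0.3301]
orientation: [-179.6, 0.2, -83.6]
force: [2.3, -0.9, -0.4]
opening: 0.0002
gripper_force: 0.0
```

```bash
python3 - <<'E'
from h import *
w=shot("wrist","w4");print(tool()[0]);print(proj(w,[[.5266,.1335,.135]]))
E
```

```text
[0.52490546 0.15561813 0.32797756]
[[284.73263877 158.04582274]]
```

>>> send_rows(plan=[[[-4,0,-4,0,0,0],[-8,0,-6,0,0,0],[-10,0,-6,0,0,0],[-10,0,-6,0,0,0],[-10,0,-6,0,0,0],[-10,0,-6,0,0,0]]])

```text
clock: 6.67
tool_pos: [0.5135, 0.2515, 0.3849]
orientation: [179.9, -0.1, -83.8]
force: [-0.7, -0.9, -0.3]
opening: 0.0006
gripper_force: 0.0
```

```bash
python3 - <<'E'
from h import *
w=shot("wrist","w5");print(tool()[0]);q=load("w4");X=[[.5266,.1335,.135]]
out=[]
for s in (q,w):
    u=proj(s,X)[0].round().astype(int);print(u)
    x0=min(max(u[0]-65,0),430);y0=min(max(u[1]-65,0),290);print(x0,y0);out.append(cv2.resize(s["img"][y0:y0+130,x0:x0+130],(390,390),interpolation=2))
cv2.imwrite("pics/c5.png",np.hstack(out)[...,::-1])
E
```

```text
[0.51359545 0.25108621 0.38499545]
[285 158]
220 93
[281  67]
216 2
```

View pics/c5.png

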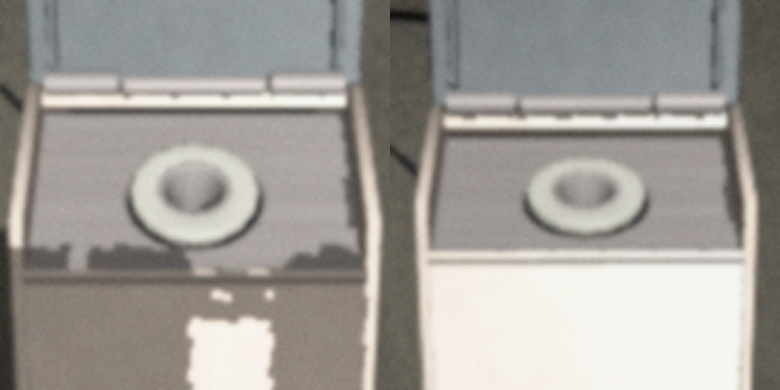

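Both wrist views show the round flange with the bore, centred at (285.3,157.7) in w4 and (281,67.3) in w5, where the estimate put it. The cover lies flat beyond the hinge. I'll refine with an ellipse fit.

```bash
python3 - <<'E'
from h import *
q=load("w4");w=load("w5");P=[]
for s,c in ((q,(285,158)),(w,(281,67))):
    im=s["img"].astype(int);x0,y0=c[0]-32,c[1]-28;r=im[max(y0,0):y0+56,x0:x0+64]
    m=((r[...,1]-r[...,0]>3)&(r[...,1]>130)).astype(np.uint8)
    cs,_=cv2.findContours(m,0,1);k=cv2.convexHull(max(cs,key=cv2.contourArea));e=cv2.fitEllipse(k);P.append((e[0][0]+x0,e[0][1]+max(y0,0)));print(P[-1],e,m.sum())
print(tri([(q,P[0]),(w,P[1])]), onz(q,P[0],.135),onz(w,P[1],.135))
f=lambda x,y:(220+x/3,93+y/3);g=lambda x,y:(216+x/3,2+y/3)
for n,s,a,b,z in [("edge4",q,f(15,281),f(366,272),.16),("edge5",w,g(38,259),g(353,260),.16),("hinge4",q,f(42,90),f(347,84),.111),("hinge5",w,g(53,109),g(339,107),.111)]:
    A,B=onz(s,a,z),onz(s,b,z);print(n,((A+B)/2).round(4),np.linalg.norm(A-B).round(4),np.degrees(np.arctan2(*(A-B)[1::-1])).round(2))
# dipstick axis line from w1
w1=load("w1");im=w1["img"];
pts=[]
g1=im.sum(2).astype(int)
for r in range(126,172):
    row=g1[r,260:310]; j=np.where(row>row.max()*.8)[0]; pts.append((260+j.mean(),r)) if row.max()>400 else 0
pts=np.array(pts);vx=np.polyfit(pts[:,1],pts[:,0],1);print(len(pts),np.abs(np.polyval(vx,pts[:,1])-pts[:,0]).max(),[np.polyval(vx,r) for r in (30,121,200)])
for r in (30,121,200): print(onz(w1,(np.polyval(vx,r),r),.012).round(4))
E
```

```text
Traceback (most recent call last):
ValueError: max() iterable argument is empty
```

```bash
cat > m.py <<'E'
from h import *
q=load("w4");w=load("w5");P=[]
for s,c in ((q,(285,158)),(w,(281,67))):
    im=s["img"].astype(int);x0,y0=c[0]-30,c[1]-22;r=im[y0:y0+44,x0:x0+60];print(r[22,[2,12,15,30]].tolist())
    m=((r[...,1]>=r[...,0]-1)&(r.sum(2)>3*150)).astype(np.uint8)
    cs,_=cv2.findContours(m,0,1);k=cv2.convexHull(max(cs,key=cv2.contourArea));e=cv2.fitEllipse(k);P.append((e[0][0]+x0,e[0][1]+y0));print(P[-1],e,m.sum())
print(tri([(q,P[0]),(w,P[1])]), onz(q,P[0],.135),onz(w,P[1],.135))
f=lambda x,y:(220+x/3,93+y/3);g=lambda x,y:(216+x/3,2+y/3)
for n,s,a,b,z in [("edge4",q,f(15,281),f(366,272),.16),("edge5",w,g(38,259),g(353,260),.16),("hinge4",q,f(42,90),f(347,84),.111),("hinge5",w,g(53,109),g(339,107),.111)]:
    A,B=onz(s,a,z),onz(s,b,z);print(n,((A+B)/2).round(4),np.linalg.norm(A-B).round(4),np.degrees(np.arctan2(*(A-B)[1::-1])).round(2))
w1=load("w1");im=w1["img"];pts=[]
g1=im.sum(2).astype(int)
for r in range(126,172):
    row=g1[r,265:305]; j=np.where(row>row.max()*.8)[0]
    if row.max()>400: pts.append((265+j.mean(),r))
pts=np.array(pts);vx=np.polyfit(pts[:,1],pts[:,0],1);print(len(pts),np.abs(np.polyval(vx,pts[:,1])-pts[:,0]).max())
for r in (30,121,200): print(np.polyval(vx,r),onz(w1,(np.polyval(vx,r),r),.012).round(4))
E
python3 m.py
```

```text
[[168, 160, 158], [218, 217, 207], [214, 215, 203], [167, 160, 157]]
(284.4689426422119, 157.32109832763672) ((29.468942642211914, 21.32109832763672), (32.225685119628906, 41.46913528442383), 92.34417724609375) 471
[[154, 147, 144], [196, 196, 187], [205, 205, 193], [163, 157, 154]]
(280.9810981750488, 66.64641761779785) ((29.981098175048828, 21.64641761779785), (24.152908325195312, 38.08898162841797), 91.5005874633789) 323
(array([0.52688629, 0.13283711, 0.13458536]), [np.float64(5.877757060979652e-05), np.float64(5.877757060997911e-05)]) [0.52695295 0.13279379 0.135     ] [0.52682393 0.13288291 0.135     ]
edge4 [0.5254 0.1567 0.16  ] 0.1137 7.93
edge5 [0.524  0.1575 0.16  ] 0.111 6.04
hinge4 [0.5304 0.0983 0.111 ] 0.1084 7.47
hinge5 [0.53   0.0991 0.111 ] 0.1099 6.59
46 0.4945420906567506
298.9350601295096 [ 0.4488 -0.2445  0.012 ]
287.0402405180388 [ 0.4638 -0.1305  0.012 ]
276.713968547641 [ 0.4785 -0.0188  0.012 ]
```

The mouth triangulates to (0.5269,0.1328,0.1346), against 0.135 in the text. The dipstick axis measures 0.2276 m against 0.230, with yaw 82.5°. Next is the grasp.

```bash
python3 - <<'E'
from h import *
b=load("side0");f=lambda x,y:(180+x/3.3,170+y/3.3)
A,B=onz(b,f(342,283),.005),onz(b,f(268,518),.005);print("base edge",np.linalg.norm(A-B),90+0-np.degrees(np.arctan2(*(B-A)[1::-1])))
print(delta([.4537,-.2072,.36],Ro.from_euler("xyz",[180,0,-97.5],degrees=True)))
E
```

```text
base edge 0.2505121162613487 -6.599656640518717
(array([44.92, 10.85,  2.56]), array([ 0.07, -0.06, 13.64]))
```

>>> send_rows(plan=[[[4,1,0,0,0,3],[44.9,10.9,2.5,0,0,13.6],[44.9,10.9,2.5,0,0,13.6],[44.9,10.9,2.5,0,0,13.6],[44.9,10.9,2.5,0,0,13.6],[44.9,10.9,2.5,0,0,13.6],[44.9,10.9,2.5,0,0,13.6],[44.9,10.9,2.5,0,0,13.6]]], fingers=1)

```text
clock: 7.38
tool_pos: [0.4687, -0.0805, 0.3685]
orientation: [-180.0, 0.0, -97.5]
force: [1.7, 0.7, 0.0]
opening: 0.0481
gripper_force: 0.0
```

```bash
python3 - <<'E'
from h import *
import time
print(tool()[0],ctrl.get_obs()["qvel"].round(1),delta([.4537,-.2072,.12],Ro.from_euler("xyz",[180,0,-97.5],degrees=True)))
E
```

```text
[ 0.46874492 -0.08046839  0.3684908 ] [-60.1   0.8  -3.2   0.1   3.9  59.7] (array([12.76, -0.16, 24.85]), array([-0.02,  0.  ,  0.  ]))
```

>>> send_rows(plan=[[[4,0,3,0,0,0],[8,0,7,0,0,0],[9,0,11,0,0,0],[9,0,15,0,0,0],[9,0,20,0,0,0],[9,0,22,0,0,0],[9,0,22,0,0,0],[9,0,22,0,0,0]]])

```text
clock: 8.05
tool_pos: [0.4565, -0.1677, 0.1471]
orientation: [179.7, -0.1, -97.5]
force: [0.4, 0.1, 1.1]
opening: 0.0874
gripper_force: 0.0
```

```bash
python3 - <<'E'
from h import *
print(tool()[0],delta([.4537,-.2072,.005],Ro.from_euler("xyz",[180,0,-97.5],degrees=True)))
w=shot("wrist","w6")
g1=w["img"].sum(2).astype(int)
u=np.array([.1305,.9915,0]);print(proj(w,[np.array([.4785,-.0188,.012])-u*k for k in (0,.11,.118,.19,.23)]).round())
E
```

```text
[ 0.45647208 -0.16774518  0.14712815] (array([ 3.93, -0.32, 14.22]), array([ 0.32, -0.07, -0.02]))
[[279. 344.]
 [278. 238.]
 [278. 230.]
 [278. 149.]
 [278.  99.]]
```

```bash
python3 - <<'E'
from h import *
w=load("w6");g=w["img"].sum(2).astype(int)
for r in (90,95,100,105,115,125,140,150):
    row=g[r,240:320];j=np.where(row<row.max()*.5)[0];print(r,row.max(),row.min(),(j.min()+240,j.max()+240) if len(j) else None)
E
```

```text
90 391 337 None
95 404 346 None
100 400 318 None
105 392 101 (np.int64(270), np.int64(285))
115 386 69 (np.int64(270), np.int64(286))
125 396 62 (np.int64(269), np.int64(286))
140 394 63 (np.int64(268), np.int64(286))
150 388 61 (np.int64(268), np.int64(286))
```

>>> send_rows(plan=[[[2,-0.2,3,0,0,0],[3.9,-0.3,6,0,0,0],[3.9,-0.3,9,0,0,0],[3.9,-0.3,9,0,0,0],[3.9,-0.3,9,0,0,0]]])

```text
clock: 8.52
tool_pos: [0.4576, -0.2061, 0.0603]
orientation: [-180.0, -0.0, -97.4]
force: [0.3, 0.1, 0.5]
opening: 0.0876
gripper_force: 0.0
```

```bash
python3 - <<'E'
from h import *
print(tool()[0],delta([.4537,-.2072,.005],Ro.from_euler("xyz",[180,0,-97.5],degrees=True)))
w=shot("wrist","w7");g=w["img"].sum(2).astype(int)
u=np.array([.1305,.9915,0]);print(proj(w,[np.array([.4785,-.0188,.024])-u*k for k in (.11,.19,.23)]).round())
for r in range(40,200,15):
    row=g[r,200:360];j=np.where(row<row.max()*.45)[0];print(r,row.max(),row.min(),(j.min()+200,j.max()+200) if len(j) else None)
E
```

```text
[ 0.45763434 -0.20610297  0.06025491] (array([0.16, 0.38, 5.53]), array([-0.02, -0.03,  0.08]))
[[288. 345.]
 [289. 229.]
 [290. 162.]]
40 374 285 None
55 384 284 None
70 401 313 None
85 402 301 None
100 405 326 None
115 393 313 None
130 389 314 None
145 385 312 None
160 396 203 None
175 378 55 (np.int64(277), np.int64(300))
190 380 55 (np.int64(275), np.int64(299))
```

>>> send_rows(plan=[[[0.1,0.4,2.5,0,0,0],[0.1,0.4,4.5,0,0,0],[0.1,0.4,5.6,0,0,0],[0.1,0.4,5.6,0,0,0],[0.1,0.4,5.6,0,0,0]]])

```text
clock: 8.98
tool_pos: [0.4546, -0.2061, 0.0048]
orientation: [-179.8, -0.0, -97.3]
force: [0.5, 0.5, 0.1]
opening: 0.0874
gripper_force: 0.0
```

>>> send_rows(plan=[[[0,0,0,0,0,0],[0,0,0,0,0,0],[0,0,0,0,0,0],[0,0,0,0,0,0],[0,0,0,0,0,0],[0,0,0,0,0,0],[0,0,0,0,0,0],[0,0,0,0,0,0]]], fingers=0)

```text
clock: 9.65
tool_pos: [0.4526, -0.2063, 0.0026]
orientation: [180.0, -0.0, -97.4]
force: [-0.7, 0.2, -0.8]
opening: 0.0401
gripper_force: 0.0
```

>>> send_rows(plan=[[[0,0,0,0,0,0],[0,0,0,0,0,0],[0,0,0,0,0,0],[0,0,0,0,0,0],[0,0,0,0,0,0],[0,0,0,0,0,0],[0,0,0,0,0,0],[0,0,0,0,0,0]]])

```text
clock: 10.32
tool_pos: [0.4526, -0.2062, 0.0026]
orientation: [180.0, 0.0, -97.4]
force: [-1.1, 0.4, -0.1]
opening: 0.0137
gripper_force: 30.0
```

>>> send_rows(plan=[[[0,0,-3,0,0,0],[0,0,-7,0,0,0],[0,0,-11,0,0,0],[0,0,-15,0,0,0],[0,0,-19,0,0,0],[0,0,-23,0,0,0],[0,0,-26,0,0,0],[0,0,-28,0,0,0]]])

```text
clock: 10.98
tool_pos: [0.4532, -0.2065, 0.2866]
orientation: [-179.7, -0.0, -97.4]
force: [0.6, -0.5, -1.1]
opening: 0.0139
gripper_force: 30.0
```

>>> send_rows(plan=[[[0,0,0,0,0,0],[0,0,0,0,0,0],[0,0,0,0,0,0],[0,0,0,0,0,0]]])

```text
clock: 11.32
tool_pos: [0.4518, -0.206, 0.2811]
orientation: [179.8, 0.0, -97.4]
force: [-0.1, -0.6, -1.7]
opening: 0.0133
gripper_force: 30.0
```

```bash
cat >> h.py <<'E'
M=np.array([.5269,.1328,.1346]);YAW=6.6
hh=Ro.from_euler("z",YAW,degrees=True).apply([0,1,0]);dd=.76604*hh+np.array([0,0,-.64279])
zt=-.64279*hh+np.array([0,0,-.76604])
Rins=Ro.from_matrix(np.stack([-dd,np.cross(zt,-dd),zt],1))
E
python3 - <<'E'
from h import *
p,R=tool();print(p,R.as_euler("xyz",degrees=True),ctrl.get_obs()["gripper_force"],ctrl.get_obs()["joint_pos"].round(1))
a=shot("scene","s8");b=shot("side","b8")
seat=np.array([-.079,0,-.0094])
X=[p+R.apply(seat+[-k,0,0]) for k in (.11,0,-.008,-.12)];print(np.round(X,4))
for s in (a,b): print(proj(s,X).round(1).tolist())
o=[]
for s in (a,b):
    u=proj(s,X).mean(0).astype(int);x0,y0=u[0]-50,u[1]-50;print(x0,y0);o.append(cv2.resize(s["img"][y0:y0+100,x0:x0+100],(400,400),interpolation=2))
cv2.imwrite("pics/c6.png",np.hstack(o)[...,::-1])
tgt=M+Rins.apply(-seat)-.16*dd
print("Rins",Rins.as_euler("xyz",degrees=True),tgt,delta(tgt,Rins))
E
```

```text
[ 0.45182552 -0.20602285  0.28112931] [ 1.79849938e+02  1.41615150e-02 -9.74415889e+01] 29.997403621673584 [ -1.8   1.7 -16.   -0.  -72.5  -5.6]
[[ 0.4763 -0.0186  0.2906]
 [ 0.4621 -0.1277  0.2905]
 [ 0.461  -0.1356  0.2905]
 [ 0.4465 -0.2467  0.2905]]
[[292.9, 189.1], [308.8, 211.5], [310.0, 213.2], [327.8, 238.2]]
[[294.5, 156.5], [311.4, 137.1], [312.5, 135.8], [327.7, 118.3]]
259 162
261 86
Rins [180.         -40.00026855 -83.4       ] [ 0.54863759 -0.05507253  0.28102612] (array([-1.623e+01, -7.620e+00,  1.000e-02]), array([  5.03,  39.81, -13.41]))
```

View pics/c6.png

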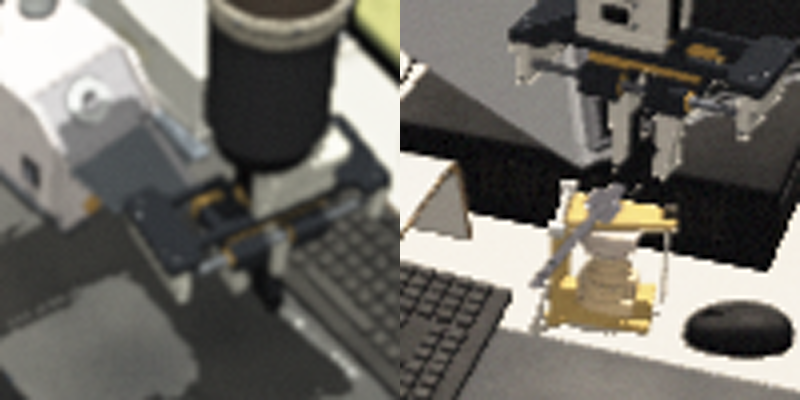

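The side view shows the rod tip at (294.8,156.8) and collar at (312.3,137). Predictions were (294.5,156.5) and (311.4,137.1), so the grasp is straight and undrooped, and the cover is down. Next is the pre-insertion pose.

>>> send_rows(plan=[[[-3,-1.4,0,0.9,6,-2.2],[-6,-2.8,0,1.7,13,-4.5],[-9,-4.2,0,2.5,20,-6.7],[-12,-5.6,0,3.4,27,-9],[-15,-7,0,4.3,34,-11.4],[-16.2,-7.6,0,5,39.8,-13.4],[-16.2,-7.6,0,5,39.8,-13.4],[-16.2,-7.6,0,5,39.8,-13.4]]])

```text
clock: 12.08
tool_pos: [0.5487, -0.0537, 0.2801]
orientation: [179.7, -40.2, -83.0]
force: [-0.6, -0.2, -1.3]
opening: 0.0136
gripper_force: 30.0
```

>>> send_rows(plan=[[[0,0,0,0,0,0],[0,0,0,0,0,0],[0,0,0,0,0,0],[0,0,0,0,0,0]]])

```text
clock: 12.42
tool_pos: [0.5488, -0.0565, 0.2834]
orientation: [-179.7, -39.9, -83.7]
force: [-0.3, -1.1, -0.9]
opening: 0.0138
gripper_force: 30.0
```

```bash
cat > c.py <<'E'
from h import *
import sys
p,R=tool();seat=np.array([-.079,0,-.0094]);tip=p+R.apply(seat-[.11,0,0]);s0=p+R.apply(seat)
# in guide frame (x=dd, y level, z)
G=np.stack([dd,np.cross(-zt,dd),-zt],0)
print("seat in guide",(G@(s0-M)*1000).round(1),"tip",(G@(tip-M)*1000).round(1),"joints",ctrl.get_obs()["joint_pos"].round(1))
for off in map(float,sys.argv[1:]): print(off,delta(M+Rins.apply(-seat)-off*dd,Rins))
E
python3 c.py .16 .0; python3 - <<'E'
from h import *
p,R=tool();seat=np.array([-.079,0,-.0094]);a=shot("scene","s9");b=shot("side","b9")
X=[p+R.apply(seat-[k,0,0]) for k in (.11,.06,0.)]+[M]
for s in (a,b): print(proj(s,X).round(1).tolist())
E
```

```text
seat in guide [-162.6   -0.3    1. ] tip [-52.6  -0.8   1.2] joints [ 35.9  10.1 -30.6  35.5 -74.8 -47. ]
0.16 (array([-0.26,  0.  ,  0.09]), array([-0.07,  0.08, -0.25]))
0.0 (array([-16.26,   0.07,   0.11]), array([-0.07,  0.08, -0.25]))
[[287.5, 186.0], [294.4, 186.0], [303.2, 185.9], [280.5, 186.5]]
[[261.0, 211.3], [264.5, 193.6], [268.5, 172.6], [257.8, 230.3]]
```

>>> send_rows(plan=[[[-1.5,0,0.1,0,0,0],[-3,0,0.1,0,0,0],[-4.2,0,0.1,0,0,0],[-5.2,0,0.1,0,0,0],[-6,0,0.1,0,0,0],[-6.8,0,0.1,0,0,0],[-7.6,0,0.1,0,0,0],[-7.6,0,0.1,0,0,0]]])

```text
clock: 13.18
tool_pos: [0.5423, 0.0028, 0.232]
orientation: [-179.9, -40.0, -83.4]
force: [-0.2, 0.6, -0.9]
opening: 0.0138
gripper_force: 30.0
```

```bash
python3 c.py 0; python3 -c "
from plant import ctrl;o=ctrl.get_obs();print(o['force'],o['moment'])"
```

```text
seat in guide [-83.9  -0.4  -0.3] tip [26.1 -0.4 -0.3] joints [ 41.8  14.3 -31.8  33.4 -72.9 -53.6]
0.0 (array([-8.39,  0.04, -0.03]), array([-0.06, -0.05, -0.  ]))
[-0.16550755  0.59234865 -0.9123602 ] [2.31387339 0.38836593 0.00807067]
```

>>> send_rows(plan=[[[-1.2,0,0,0,0,0],[-2.4,0,0,0,0,0],[-3.6,0,0,0,0,0],[-4.8,0,0,0,0,0],[-5.8,0,0,0,0,0],[-6.8,0,0,0,0,0],[-7.4,0,0,0,0,0],[-7.4,0,0,0,0,0]]])

```text
clock: 13.85
tool_pos: [0.536, 0.059, 0.1845]
orientation: [-179.9, -40.1, -83.4]
force: [0.7, -0.2, -0.8]
opening: 0.014
gripper_force: 30.0
```

```bash
python3 c.py 0
```

```text
seat in guide [-10.   -0.6  -0.2] tip [100.   -0.6  -0.3] joints [ 46.7  18.9 -31.6  31.4 -70.9 -59.1]
0.0 (array([-1.  ,  0.06, -0.02]), array([-0.07, -0.05, -0.01]))
```

>>> send_rows(plan=[[[-0.3,0,0,0,0,0],[-0.6,0,0,0,0,0],[-0.8,0,0,0,0,0],[-1,0,0,0,0,0],[-1,0,0,0,0,0]]])

```text
clock: 14.27
tool_pos: [0.5351, 0.0642, 0.1803]
orientation: [-179.9, -40.2, -83.6]
force: [1.6, -7.1, 5.7]
opening: 0.0137
gripper_force: 30.0
```

Contact is about 9 N along the bore, so the collar is seated. I'll push slightly more and hold.

>>> send_rows(plan=[[[-0.2,0,0,0,0,0],[-0.2,0,0,0,0,0],[-0.2,0,0,0,0,0],[-0.2,0,0,0,0,0],[-0.2,0,0,0,0,0],[-0.2,0,0,0,0,0],[-0.2,0,0,0,0,0],[-0.2,0,0,0,0,0]]])

```text
clock: 14.93
tool_pos: [0.5348, 0.0643, 0.1802]
orientation: [-179.9, -40.3, -83.6]
force: [2.9, -11.4, 11.5]
opening: 0.0139
gripper_force: 30.0
```

```bash
python3 c.py 0; python3 - <<'E'
from h import *
a=shot("scene","s10");b=shot("side","b10")
u=proj(a,[M]).astype(int)[0];v=proj(b,[M]).astype(int)[0]
o=[cv2.resize(s["img"][c[1]-45:c[1]+45,c[0]-45:c[0]+45],(400,400),interpolation=2) for s,c in ((a,u),(b,v))]
cv2.imwrite("pics/c7.png",np.hstack(o)[...,::-1]);print(u,v)
E
```

```text
seat in guide [-3.1 -0.3 -0.4] tip [106.9  -0.6  -1. ] joints [ 47.3  19.5 -31.5  31.3 -70.9 -59.9]
0.0 (array([-0.31,  0.  ,  0.  ]), array([ 0.02, -0.33, -0.19]))
[280 186] [257 230]
```

>>> send_rows(plan=[[[-0.2,0,0,0,0,0],[-0.2,0,0,0,0,0],[-0.2,0,0,0,0,0],[-0.2,0,0,0,0,0],[-0.2,0,0,0,0,0],[-0.2,0,0,0,0,0],[-0.2,0,0,0,0,0],[-0.2,0,0,0,0,0]]])

```text
clock: 15.7
tool_pos: [0.5346, 0.0644, 0.1803]
orientation: [-179.9, -40.5, -83.7]
force: [3.8, -16.5, 16.3]
opening: 0.0136
gripper_force: 30.0
```

```bash
python3 c.py 0
```

```text
seat in guide [-3.  -0.1 -0.6] tip [107.   -0.6  -1.5] joints [ 47.4  19.5 -31.5  31.3 -71.1 -60. ]
0.0 (array([-0.31, -0.02,  0.01]), array([ 0.06, -0.51, -0.23]))
```

It's a hard stop: the force rises with no motion, over more than 1.3 s. Now drawing out along the bore.

>>> send_rows(plan=[[[1.5,0,0,0,0,0],[3.5,0,0,0,0,0],[6,0,0,0,0,0],[8.5,0,0,0,0,0],[11,0,0,0,0,0],[13.5,0,0,0,0,0],[16,0,0,0,0,0],[17,0,0,0,0,0]]])

```text
clock: 16.37
tool_pos: [0.5495, -0.0628, 0.2885]
orientation: [-179.6, -39.9, -83.7]
force: [-0.5, -0.0, -0.6]
opening: 0.0138
gripper_force: 30.0
```

>>> send_rows(plan=[[[1,0,0,0,0,0],[2,0,0,0,0,0],[2,0,0,0,0,0],[2,0,0,0,0,0]]])

```text
clock: 16.7
tool_pos: [0.5512, -0.0759, 0.2985]
orientation: [-179.8, -40.0, -83.5]
force: [-0.1, 0.7, -0.8]
opening: 0.0138
gripper_force: 30.0
```

```bash
python3 c.py; python3 - <<'E'
from h import *
print(delta([.452,-.206,.205],Ro.from_euler("xyz",[180,0,-97.4],degrees=True)))
E
```

```text
seat in guide [-1.873e+02 -3.000e-01 -1.000e-01] tip [-77.3  -0.5  -0.1] joints [ 33.9   9.1 -30.1  36.2 -75.2 -44.7]
(array([ 3.04, 11.37, 14.72]), array([ -4.99, -39.78,  13.35]))
```

>>> send_rows(plan=[[[0.5,1.9,2.4,-0.8,-6.6,2.2],[1,3.8,4.9,-1.7,-13.3,4.5],[1.5,5.7,7.4,-2.5,-19.9,6.7],[2,7.6,9.8,-3.3,-26.5,8.9],[2.5,9.5,12.3,-4.2,-33.2,11.1],[3,11.4,14.7,-5,-39.8,13.4],[3,11.4,14.7,-5,-39.8,13.4],[3,11.4,14.7,-5,-39.8,13.4]]])

```text
clock: 17.37
tool_pos: [0.4496, -0.2095, 0.2039]
orientation: [179.9, 0.0, -98.0]
force: [0.2, -0.5, -1.7]
opening: 0.0136
gripper_force: 30.0
```

>>> send_rows(plan=[[[0,0,0,0,0,0],[0,0,0,0,0,0],[0,0,0,0,0,0],[0,0,0,0,0,0],[0,0,0,0,0,0],[0,0,0,0,0,0]]])

```text
clock: 17.87
tool_pos: [0.4522, -0.2043, 0.2052]
orientation: [-180.0, -0.0, -97.3]
force: [-0.8, -0.1, -0.7]
opening: 0.0137
gripper_force: 30.0
```

```bash
python3 c.py; python3 - <<'E'
from h import *
p,R=tool();o=ctrl.get_obs();print(o["orientation"],o["gripper_force"],o["qvel"].round(2))
seat=np.array([-.079,0,-.0094]);X=[p+R.apply(seat-[k,0,0]) for k in (.11,.0)];b=shot("side","b11");a=shot("scene","s11");print(np.round(X,3),proj(b,X))
# bright rod tip near the prediction
o0,Rp=pumpframe([.5169,.223,0],6.6)
C=[o0+Rp.apply([x,y,.112]) for x,y in((-.058,-.19),(.058,-.19),(0.,-.226))];print(proj(b,C).round())
g=b["img"];t=proj(b,X)[0]
for s in (0,.3,.6,.9):
    c=t+(proj(b,X)[1]-t)*s;r=int(round(c[1]));print(r,c[0].round(1),g[r,int(c[0])-8:int(c[0])+9].mean(1).round().astype(int).tolist())
r0=load("b8")["img"].astype(int);print("cover region diff", [np.abs(r0[int(v)-2:int(v)+3,int(u)-2:int(u)+3]-g[int(v)-2:int(v)+3,int(u)-2:int(u)+3].astype(int)).mean().round(1) for u,v in proj(b,C)])
E
```

```text
seat in guide [-242.6   94.   -99.2] tip [-160.7   67.7  -30.6] joints [ -1.6   4.5 -23.2   0.  -62.3  -5.7]
[-1.79996081e+02 -1.12936752e-02 -9.72621957e+01] 29.997387528419495 [-0.81  0.09  0.12 -0.09 -0.05  0.02]
[[ 0.476 -0.017  0.215]
 [ 0.462 -0.126  0.215]] [[293.77525848 179.32862574]
 [309.96325204 159.27342226]]
[[287. 216.]
 [248. 210.]
 [270. 205.]]
179 293.8 [112, 117, 115, 118, 118, 120, 118, 121, 123, 118, 116, 123, 125, 122, 124, 127, 131]
173 298.6 [111, 112, 114, 119, 113, 120, 120, 110, 120, 119, 110, 117, 121, 122, 124, 121, 126]
167 303.5 [132, 149, 124, 109, 111, 115, 223, 177, 127, 120, 114, 123, 121, 119, 116, 112, 110]
161 308.3 [104, 102, 101, 101, 98, 107, 98, 115, 122, 118, 104, 112, 113, 122, 125, 124, 192]
cover region diff [np.float64(3.2), np.float64(1.9), np.float64(34.9)]
```

Ten pictures are used up, so I'm checking the rod's line in the hand numerically, by differencing views.

```bash
python3 - <<'E'
from h import *
def band(t,ref):
    b=load(t);g=b["img"].astype(int);r=load(ref)["img"].astype(int);D=np.abs(g-r).sum(2);out=[]
    for y in range(154,188,3):
        j=np.where(D[y,270:330]>40)[0]+270;out.append((y,j.tolist()))
    return out
for y,j in band("b11","b8"): print(y,j)
p,R=tool();seat=np.array([-.079,0,-.0094]);X=[p+R.apply(seat-[k,0,0]) for k in np.linspace(0,.11,8)];print(proj(load("b11"),X).round(1).tolist())
a,b=load("b8"),load("b11");C=proj(b,[[.535,.06,.112],[.54,.03,.112],[.541,.005,.112],[.50,.04,.112],[.57,.05,.112]])
for u,v in C.astype(int): print(u,v,a["img"][v,u],b["img"][v,u],load("side0")["img"][v,u])
E
```

```text
154 [294, 295, 296, 297, 298, 312, 313, 314, 315, 316, 317, 318]
157 [293, 294, 295, 296, 308, 309, 310, 312, 313, 314, 315, 316]
160 [307, 308, 309, 310, 311, 312, 313, 314]
163 [305, 306, 307, 308, 310, 311]
166 [303, 304, 305, 306]
169 [300, 301, 302, 303, 304]
172 [297, 302]
175 []
178 []
181 []
184 []
187 []
[[310.1, 159.2], [307.9, 161.9], [305.6, 164.7], [303.4, 167.5], [301.0, 170.3], [298.7, 173.2], [296.3, 176.2], [293.9, 179.2]]
265 218 [77 80 84] [75 78 81] [140 144 150]
267 211 [73 76 80] [73 76 80] [247 244 241]
270 206 [81 81 85] [78 81 85] [195 189 181]
278 217 [77 79 83] [74 77 81] [97 94 90]
255 213 [73 77 79] [158 163 171] [70 71 73]
```

The rod lies on the predicted level line to within half a pixel, for example 304.5 against 304.6 at row 166. The cover pixels are unchanged from the open state. Handing in.

```bash
python3 -c "
from plant import ctrl;print(ctrl.close_job())"
```

```text
the job is handed in; nothing more can be done
None
```

I handed the job in at about 18 s with every step carried out, but the job returned no verdict: the cover is down at its stop, the dipstick was seated for over 1 s and drawn out, and the gripper now holds it level and still about 21 cm above the mat.

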